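Eject the brownie from its mould and serve it on the card

TASK

Press the lever of the demoulding stand all the way down so that the ejector lifts the brownie up out of its mould, then grip the raised brownie and set it down gently on the middle of the empty white card on the wooden board, upright and with its long sides along the card's long sides. Do not drop it, and leave the other brownie, the ramekin, the tape roll and the scraper where they are.

Things in the scene. Friction and masses are not known exactly. Their poses are not given: they have to be found in the camera images.
- stand: Demoulding stand, fixed: aluminium mould block 110 (x) x 96 (y) mm, flat top at z = 86 mm, on four legs and a steel base plate. Origin: on the worktop (z = 0) under the centre of the block's well; z up; -x points to the side where the lever sticks out. An ejector plate in a hole of the well's floor rises with the lever.
- lever (a joint): Lever angle, rad: 0 = up (ejector flush with the well's floor), 0.50 = fully down at its stop (ejector raised 31 mm). About 4 to 6 N on its pad turns it; no spring, it stays where it is left, also under the brownie. Pivot axis along the stand's y, 62 mm from the stand's origin towards -x, at z = 30 mm.
- lever_pad (a point): Middle of the top face of the lever's black press pad (48 mm along the lever, 60 across, 8 thick). Lever up: 153 mm from the stand's origin along its -x, z = 80 mm, pad sloping up outwards by 0.25 rad. Lever down: 165 mm from the origin, z = 33 mm, sloping down outwards. So it goes 47 mm down and 12 mm outwards.
- well (a point): Centre of the well's mouth, in the block's flat top (z = 86 mm). The well is 82 mm (stand's x) by 64 mm (y), 36 mm deep. The brownie lies in it, long side along the stand's x, its top about level with the block's top, with a gap of about 3 mm all round: too narrow for fingers.
- brownie_center (a point): Centre, half-way up, of the dark brownie in the mould (uneven block 76 x 59 x 36 mm high, 0.08 kg). y axis along the 76 mm side, x along the 59 mm side, z up. In the mould the centre is at z = 68 mm, with the lever fully down at 99 mm: then its upper 30 mm stand free above the block, to be gripped across the 59 mm width.
- card: Empty white cake card, 110 mm (x) by 90 mm (y), 2 mm thick, fixed flat on one half of the wooden board. Origin: centre of its underside, at z = 16 mm; its top is at z = 18 mm. The long side is along its x axis.
- board: Wooden serving board, 130 mm (x) by 220 mm (y), top at z = 16 mm, fixed to the worktop. Origin: at z = 0 under its centre. One half (along y) bears the card, the other half the second brownie, the centres about 110 mm apart; which half is which varies.
- twin_center (a point): Centre, half-way up, of the second brownie (76 x 58 x 36 mm) that already stands on the other half of the board. To be left alone. Axes as the first brownie's.
- tape_center (a point): Centre of a brown roll of tape lying flat, 76 mm across, 18 mm high, loose on the worktop: to be left alone.
- ramekin_center (a point): Centre, half-way up, of an empty round white ramekin, 82 mm across, 48 mm high, loose on the worktop: to be left alone.
- scraper: Bench scraper lying flat, steel blade with a wooden grip along one edge, 93 (x) x 130 (y) x 22 mm, loose; origin at the centre of its underside: to be left alone.

How it is judged:
By the outcome, as a careful person would: the job done as asked, in the order asked, and still so for the second after the job is handed in, with the robot touching nothing.
It also fails if it takes over 54 s, if anything falls off the work surface, if the arm or the gripper's body presses on something with over 40 N, if the wrist force passes 120 N, or if a joint passes its speed limit or range.

ROBOT

A 6-joint arm with a two-finger parallel gripper is mounted at the origin on a cart in front of the work surface, level with it; the furniture and walls round the work are solid. World frame = base frame: x ahead of the robot, y to its left, z up, the work surface at z = 0. Lengths are in m, angles in rad, forces in N, time in s.
With the tool pointing down it reaches from about 0.35 to 0.925 m from the base axis. Payload 6.4 kg.
Tool frame: the origin (TCP) lies between the finger pads; the fingertips stand 25 mm ahead of it and the grasp point (between the pads) lies 6 mm ahead of it; z points along the fingers, y is the line along which they close (so a half turn about z gives the same grasp; the last joint's range is limited). The gripper opens to 85 mm and grips with 20 to 120 N. Pads are 22 mm wide; open, the fingers measure 114 mm over their backs; the gripper's body (76 mm by 85 mm) begins 54 mm behind the grasp point. The pads swing forward as they close: fully open they stand 13 mm farther back than shut.
Start: joints at [-1.415, 0.245, 1.558, -0, 1.339, -0.174], TCP at [0.211, -0.615, 0.256] pointing down, gripper open.
Joint ranges: [-3.13, 3.13], [-1.02, 2.26], [0.13, 2.54], [-0.95, 4.09], [0.21, 2.88], [-2.74, 2.74]. Speed limits (rad/s): [2.57, 2.57, 3.14, 3.14, 3.14, 3.14].

INTERFACE

Orientations are given as a unit quaternion [w, x, y, z].
In Python, from plant import state, capture, hand_in gives the robot as it stands.
- The arm moves only by the tool step_arm, never from a script. Its argument "motion" is one flat list of numbers, 7 for each row, row after row: the shift along the tool's x, y, z in units of 0.6 m (1.0 is 0.6 m), then the turn, a rotation vector about the tool's x, y, z in units of pi rad (1.0 is pi rad), then the opening, from 0 (shut) to 1 (fully open). In form: [tx, ty, tz, rx, ry, rz, hand, tx, ty, tz, rx, ry, rz, hand, ...]. A call has 1 to 5 rows; each row is the pose to reach, as a shift and turn from the pose commanded when the call began, along the tool's axes at that moment, turning the shorter way round; what a row does not reach only later rows make up. A row lasts 1/8 s, in which the tool goes at most 62.5 mm and 10.7 degrees, less where a joint would pass 70% of its speed; a pose out of reach is approached as far as the arm can. A call with a number of a shift or a turn outside -1 to 1 is refused whole. A call with a gripper value outside its range is refused whole. The fingers move at their own pace and stop on an object; "newtons" is the grip in N (left out, the last holds). Time passes only in rows, so rows that repeat a pose let the fingers close. It gives the time, the measured TCP pose, the force, the opening and the grip force at its end, in the units of the state.
- state(): the state, without advancing time (a new reading comes with each control period).
- capture(name): name is "side" or "top" or "wrist"; returns a dict with "frame" (384x512x3 uint8, red, green, blue), "mtx" (3x3 intrinsics, pixels), "position" and "attitude" of the camera in the world. Camera axes: x right, y down, z forward; pixel columns grow to the right and rows downward; lengths in m; the calibration is good to about 2 mm. A picture is of the moment at which its call begins. There is no depth.
- hand_in(): hands the job in; it is judged then, once.
The state is a dict: "t": time; "joint_positions": joint angles; "qd": joint speeds; "joint_torque": joint torques, N m; "tcp_pos": TCP position; "ee_rot": TCP orientation; "ft_force": force on the tool from outside, world axes, zero at the start; "moment": the same for the moment, N m; "width": finger opening in m; "finger_force": force on a finger pad.
Only numpy, scipy, OpenCV 4.12 (cv2) and the standard library are available. Lean on these libraries where they do the work, as an engineer would, in place of code of your own. Each camera call takes 0.05 s, during which the arm holds its last target. There are 200 camera calls.

## Working session

There is one attempt and no reset: what is moved stays moved. The work goes in short steps, Python scripts to look and compute and a tool call to move; the robot and the scene stay as the last step left them, time stands still between calls to the robot, and variables do not carry over. Pictures are saved under pics/ and viewed, at most 10 in all, crops included, and the job is handed in when it is done.

Besides the shell and the picture viewer there is one more tool, called after ">>>" by a JSON object that holds its "name" and its "arguments". step_arm: Moves the arm, as the interface text tells. Its arguments: {"type":"object","properties":{"motion":{"type":"array"},"newtons":{"type":"number"}},"required":["motion"]}

```bash
mkdir -p pics; ls; cat > h.py <<'E'
import numpy as np,cv2
from plant import state,capture,hand_in
from scipy.spatial.transform import Rotation as R
def Rm(q): return R.from_quat([q[1],q[2],q[3],q[0]]).as_matrix()
def att(a):
    a=np.array(a,float); return a if a.shape==(3,3) else Rm(a)
def ray(c,uv,z):
    d=att(c['attitude'])@np.linalg.inv(np.array(c['mtx']))@np.array([uv[0],uv[1],1.]); p=np.array(c['position']); return p+d*(z-p[2])/d[2]
def proj(c,P):
    q=np.array(c['mtx'])@att(c['attitude']).T@(np.array(P)-np.array(c['position'])); return q[:2]/q[2]
def save(c,n): cv2.imwrite('pics/%s.png'%n,c['frame'][:,:,::-1])
E
python3 - <<'E'
from h import *
import pickle
for n in('top','side'):
    c=capture(n); save(c,n+'0'); pickle.dump(c,open(n+'.pkl','wb')); print(n,c['position'],c['attitude'],c['mtx'])
print(state())
E
```

```text
pics
top [0.23001611 0.00583687 1.54352644] [-0.05357609  0.70766843 -0.70125789  0.06761922] [[468.39835689   0.         254.55741556]
 [  0.         468.39835689 196.72659377]
 [  0.           0.           1.        ]]
side [0.54130412 1.51122365 0.69095913] [-0.00386958  0.01901035  0.83036033 -0.55688899] [[495.82083378   0.         253.65893467]
 [  0.         495.82083378 185.99008421]
 [  0.           0.           1.        ]]
{'t': 0.1, 'joint_positions': array([-1.41510102e+00,  2.45770078e-01,  1.55890822e+00,  3.00774033e-05,
        1.33872386e+00, -1.74083347e-01]), 'qd': array([-0.00021973, -0.00209315, -0.00476343,  0.00023921, -0.00032989,
        0.00077031]), 'joint_torque': array([ 4.17916890e-04, -4.30667567e+01, -3.27129471e+01, -1.00603615e-04,
        2.83266505e-03, -1.44852459e-05]), 'tcp_pos': array([ 0.21044032, -0.61449629,  0.25526529]), 'ee_rot': array([-9.04581227e-04,  9.86436693e-01,  1.64139670e-01,  2.29499949e-05]), 'ft_force': array([-0.55032601,  0.42237956, -1.12687326]), 'moment': array([0.03995708, 0.00201062, 0.09176758]), 'finger_force': 0.0, 'width': 0.08532187303595751}
```

View pics/top0.png

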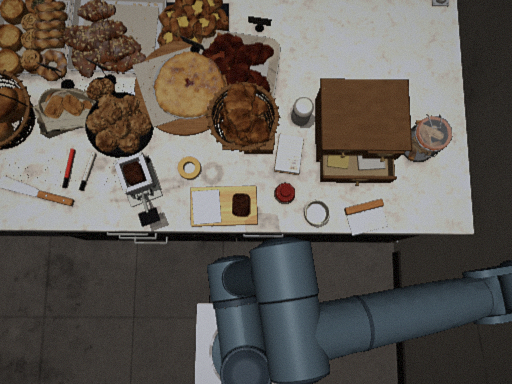

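View pics/side0.png

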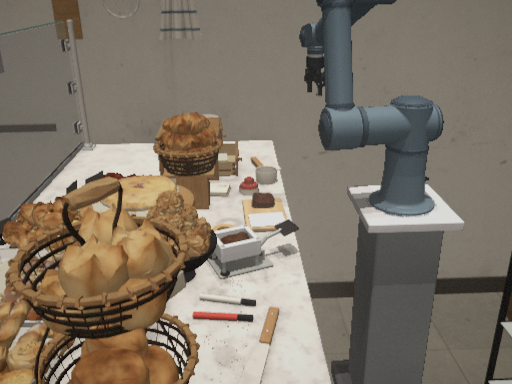

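The top view shows the mould block at about (133,173) and the black lever pad at (149,216). The card is at (207,206), the twin at (241,205), the tape at (189,168), the ramekin at (317,213) and the scraper at (365,215). The side view agrees.

```bash
python3 - <<'E'
from h import *
import pickle
c=pickle.load(open('top.pkl','rb')); f=c['frame']
hsv=cv2.cvtColor(f,cv2.COLOR_RGB2HSV)
def blob(mask,box,z,name):
    m=np.zeros(mask.shape,np.uint8); x0,y0,x1,y1=box; m[y0:y1,x0:x1]=mask[y0:y1,x0:x1]*255
    cs=cv2.findContours(m,0,2)[0]; k=max(cs,key=cv2.contourArea); r=cv2.minAreaRect(k)
    P=np.array([ray(c,p,z)[:2] for p in cv2.boxPoints(r)]); e=P[1]-P[0]; e2=P[2]-P[1]
    print(name,r,P.mean(0).round(4),'sides',np.linalg.norm(e).round(4),np.linalg.norm(e2).round(4),'ang',np.degrees(np.arctan2(e[1],e[0])).round(1),np.degrees(np.arctan2(e2[1],e2[0])).round(1))
H,S,V=hsv[...,0],hsv[...,1],hsv[...,2]
blob((V<70),(135,205,165,230),.08,'pad')
blob((V<110)&(S>80),(118,158,148,188),.086,'brownie')
blob((S>70)&(V>0),(185,180,262,230),.016,'board')
blob((S<60)&(V>150),(193,190,222,224),.018,'card')
blob((V<110)&(S>80),(228,190,255,220),.052,'twin')
big=cv2.resize(f[145:235,100:270],None,fx=4.5,fy=4.5,interpolation=cv2.INTER_CUBIC); cv2.imwrite('pics/crop.png',big[:,:,::-1])
E
```

```text
pad ((148.6206817626953, 216.5517120361328), (14.112845420837402, 19.683704376220703), 68.19859313964844) [0.4172 0.3092] sides 0.0609 0.0451 ang -67.0 -156.3
brownie ((133.04745483398438, 172.75546264648438), (21.10263442993164, 18.197818756103516), 70.01689910888672) [0.5558 0.3635] sides 0.057 0.0693 ang -68.4 -158.0
board ((223.5680694580078, 205.61068725585938), (39.17316818237305, 66.35256958007812), 88.15238952636719) [0.4646 0.0781] sides 0.2199 0.1309 ang -87.5 -177.8
card ((206.5, 206.5), (33.0, 27.0), 90.0) [0.4606 0.1341] sides 0.0891 0.1098 ang -89.4 -178.9
twin ((241.0, 204.5), (23.0, 18.0), 90.0) [0.463  0.0205] sides 0.0582 0.075 ang -89.4 -179.5
```

View pics/crop.png

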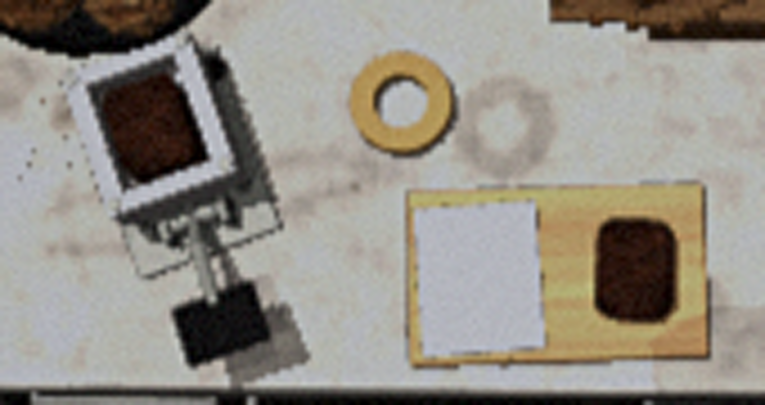

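Stand at (0.556, 0.3635) with its x axis at about 21.5°. The pad is 149 mm from it, where about 153 is expected. The card is at (0.461, 0.134), with its long side along about x. Moving over first.

>>> {"name": "step_arm", "arguments": {"motion": [0.6,-0.525,-0.073,0,0,0,0,0.6,-0.525,-0.073,0,0,0,0,0.6,-0.525,-0.073,0,0,0,0,0.6,-0.525,-0.073,0,0,0,0,0.6,-0.525,-0.073,0,0,0,0], "newtons": 40}}

```text
t: 0.72
tcp_pos: [0.3663, -0.3432, 0.2846]
ee_rot: [-0.0, 0.986, 0.164, 0.0]
ft_force: [1.3, -0.8, 0.4]
width: -0.0001
finger_force: 0.0
```

```bash
cat >> h.py <<'E'
def go(xyz,yaw):
    """numbers (move units) from the measured pose to TCP xyz, tool down, tool x at yaw deg"""
    s=state(); A=Rm(s['ee_rot']); y=np.radians(yaw); cx,sx=np.cos(y),np.sin(y)
    B=np.array([[cx,sx,0],[sx,-cx,0],[0,0,-1.]])
    d=A.T@(np.array(xyz)-s['tcp_pos']); r=R.from_matrix(A.T@B).as_rotvec()
    print('t',round(s['t'],2),'tcp',s['tcp_pos'].round(4),'yaw',np.degrees(np.arctan2(A[1,0],A[0,0])).round(2),'w',round(s['width'],4),'F',s['ft_force'].round(1),'q',s['joint_positions'].round(2))
    print('move',(d/.6).round(4),(r/np.pi).round(4),'rows',(np.linalg.norm(d)/.0625).round(1),(np.degrees(np.linalg.norm(r))/10.7).round(1))
E
python3 -c "
from h import *
go([.45,0,.26],21.5); go([.414,.308,.125],21.5)"
```

```text
t 0.72 tcp [ 0.3663 -0.3432  0.2846] yaw 18.87 w -0.0001 F [ 1.3 -0.8  0.4] q [-0.98 -0.13  1.9   0.    1.38  0.26]
move [ 0.3171 -0.4962  0.0412] [-0.0001 -0.     -0.0146] rows 5.7 0.2
t 0.72 tcp [ 0.3663 -0.3432  0.2846] yaw 18.87 w -0.0001 F [ 1.3 -0.8  0.4] q [-0.98 -0.13  1.9   0.    1.38  0.26]
move [ 0.4263 -1.0012  0.2664] [-0.0001 -0.     -0.0146] rows 10.8 0.2
```

>>> {"name": "step_arm", "arguments": {"motion": [0.317,-0.496,0.04,0,0,-0.0146,0,0.317,-0.496,0.04,0,0,-0.0146,0,0.317,-0.496,0.04,0,0,-0.0146,0,0.317,-0.496,0.04,0,0,-0.0146,0,0.317,-0.496,0.04,0,0,-0.0146,0]}}

```text
t: 1.35
tcp_pos: [0.4394, -0.0403, 0.2634]
ee_rot: [0.0, 0.982, 0.187, 0.0]
ft_force: [0.5, -1.1, -0.5]
width: -0.0
finger_force: 0.0
```

```bash
python3 -c "
from h import *
go([.414,.308,.16],21.5)"
```

```text
t 1.35 tcp [ 0.4394 -0.0403  0.2634] yaw 21.51 w -0.0 F [ 0.5 -1.1 -0.5] q [-0.35 -0.28  2.06  0.    1.36  0.85]
move [ 0.1734 -0.5556  0.1722] [ 0.0001 -0.0001  0.    ] rows 5.8 0.0
```

>>> {"name": "step_arm", "arguments": {"motion": [0.173,-0.556,0.172,0,0,0,0,0.173,-0.556,0.172,0,0,0,0,0.173,-0.556,0.172,0,0,0,0,0.173,-0.556,0.172,0,0,0,0,0.173,-0.556,0.172,0,0,0,0]}}

```text
t: 1.98
tcp_pos: [0.4167, 0.2585, 0.1745]
ee_rot: [0.0, 0.982, 0.187, 0.0]
ft_force: [1.1, -0.8, 0.2]
width: 0.0005
finger_force: 0.0
```

```bash
python3 - <<'E'
from h import *
go([.414,.308,.125],21.5)
c=capture('wrist'); save(c,'w1')
for n,P in dict(pad=[.415,.308,.08],well=[.556,.3635,.086]).items(): print(n,proj(c,P))
E
```

```text
t 1.98 tcp [0.4167 0.2585 0.1745] yaw 21.54 w 0.0005 F [ 1.1 -0.8  0.2] q [ 0.32 -0.04  2.03 -0.    1.16  1.52]
move [ 0.0261 -0.0784  0.0824] [ 0.     -0.0001  0.0002] rows 1.1 0.0
pad [186.61532548 180.44333539]
well [ 165.80837151 -112.08027711]
```

View pics/w1.png

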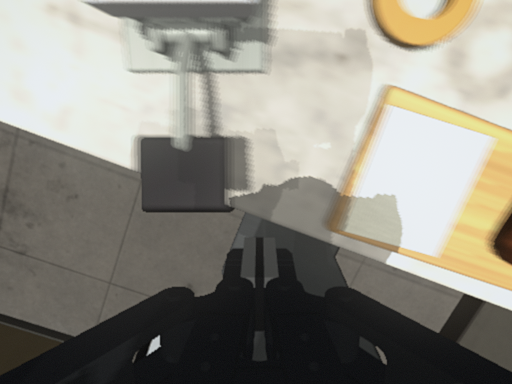

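The pad's middle is at (184,174), against a prediction of (187,180), so the estimate holds. Now pressing, following the pad outward.

>>> {"name": "step_arm", "arguments": {"motion": [0.026,-0.078,0.05,0,0,0,0,0.026,-0.078,0.09,0,0,0,0,0.022,-0.078,0.12,0,0,0,0,0.018,-0.078,0.145,0,0,0,0,0.012,-0.078,0.17,0,0,0,0]}}

```text
t: 2.65
tcp_pos: [0.4069, 0.3023, 0.0731]
ee_rot: [-0.0, 0.983, 0.186, -0.0]
ft_force: [-1.2, 0.6, 6.6]
width: 0.0001
finger_force: 2.8
```

```bash
python3 -c "
from h import *
go([.403,.3036,.056],21.5)"
```

```text
t 2.65 tcp [0.4069 0.3023 0.0731] yaw 21.45 w 0.0001 F [-1.2  0.6  6.6] q [0.41 0.17 2.02 0.   0.95 1.61]
move [-0.0053 -0.0043  0.0285] [-0.0001  0.     -0.0003] rows 0.3 0.0
```

>>> {"name": "step_arm", "arguments": {"motion": [-0.003,-0.003,0.015,0,0,0,0,-0.005,-0.003,0.025,0,0,0,0,-0.005,-0.003,0.029,0,0,0,0]}}

```text
t: 3.02
tcp_pos: [0.4043, 0.3032, 0.0566]
ee_rot: [0.0, 0.982, 0.187, 0.001]
ft_force: [-4.3, -4.8, 18.5]
width: -0.0002
finger_force: 9.8
```

>>> {"name": "step_arm", "arguments": {"motion": [0,0,0.003,0,0,0,0,0,0,0.003,0,0,0,0]}}

```text
t: 3.28
tcp_pos: [0.4044, 0.3033, 0.0564]
ee_rot: [0.0, 0.982, 0.187, 0.0]
ft_force: [-5.8, -7.0, 21.4]
width: 0.0001
finger_force: 11.9
```

The force rose to 21 N at the expected height, so the lever is at its stop. Backing off upward.

>>> {"name": "step_arm", "arguments": {"motion": [0,0,-0.08,0,0,0,0,0,0,-0.18,0,0,0,0,0,0,-0.27,0,0,0,1,0,0,-0.27,0,0,0,1,0,0,-0.27,0,0,0,1]}}

```text
t: 3.9
tcp_pos: [0.4028, 0.3031, 0.215]
ee_rot: [-0.0, 0.982, 0.187, -0.001]
ft_force: [0.0, -0.4, -0.7]
width: 0.0544
finger_force: 0.0
```

```bash
python3 - <<'E'
from h import *
go([.49,.338,.22],21.5)
c=capture('wrist'); save(c,'w2')
for n,P in dict(pad=[.404,.303,.033],br=[.556,.3635,.117]).items(): print(n,proj(c,P))
E
```

```text
t 3.9 tcp [0.4028 0.3031 0.215 ] yaw 21.52 w 0.0544 F [ 0.  -0.4 -0.7] q [ 0.42 -0.06  1.96  0.    1.24  1.61]
move [ 0.1565 -0.0007 -0.0086] [-0.0001  0.0004  0.0001] rows 1.5 0.0
pad [260.2106833 171.9992927]
br [259.73166029 -94.78780568]
```

View pics/w2.png

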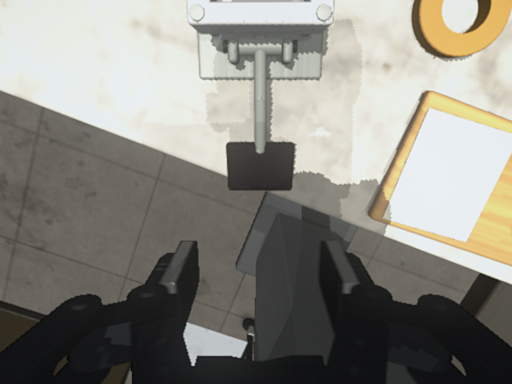

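The lever is down, with the pad at (260,166), and the block is aligned with the tool. Next a look at the raised brownie from nearer.

>>> {"name": "step_arm", "arguments": {"motion": [0.12,0,-0.03,0,0,0,1,0.12,0,-0.03,0,0,0,1,0.12,0,-0.03,0,0,0,1]}}

```text
t: 4.32
tcp_pos: [0.4701, 0.3295, 0.232]
ee_rot: [0.0, 0.982, 0.187, -0.002]
ft_force: [-0.4, 0.4, -0.1]
width: 0.0853
finger_force: 0.0
```

```bash
python3 - <<'E'
from h import *
go([.556,.3635,.16],21.5)
c=capture('wrist'); save(c,'w3')
f=c['frame']; hsv=cv2.cvtColor(f,cv2.COLOR_RGB2HSV)
m=((hsv[...,2]<130)&(hsv[...,1]>70)&((hsv[...,0]<20)|(hsv[...,0]>165))).astype(np.uint8)*255
m[260:]=0
m=cv2.morphologyEx(m,cv2.MORPH_OPEN,np.ones((5,5)))
for k in cv2.findContours(m,0,2)[0]:
    if cv2.contourArea(k)<1500: continue
    r=cv2.minAreaRect(k); P=np.array([ray(c,p,.114)[:2] for p in cv2.boxPoints(r)]); e=P[1]-P[0];e2=P[2]-P[1]
    print(r,P.mean(0).round(4),np.linalg.norm(e).round(4),np.linalg.norm(e2).round(4),np.degrees(np.arctan2(e[1],e[0])).round(1),np.degrees(np.arctan2(e2[1],e2[0])).round(1))
E
```

```text
t 4.33 tcp [0.4701 0.3295 0.232 ] yaw 21.51 w 0.0853 F [-0.4  0.4 -0.1] q [0.41 0.09 1.77 0.   1.28 1.61]
move [ 0.1544 -0.0002  0.1196] [-0.      0.0011  0.    ] rows 1.9 0.0
((260.95733642578125, 51.69490051269531), (74.20269012451172, 105.82538604736328), 2.045408248901367) [0.5575 0.363 ] 0.0629 0.0455 17.6 -70.4
```

View pics/w3.png

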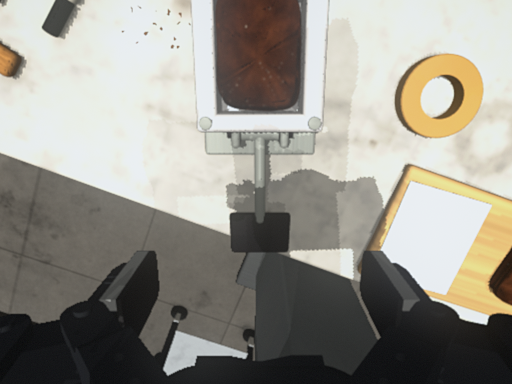

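The brownie stands raised, with its centre column at about 260, on the gripper's mid-line at about 260. Lowering around it and gripping.

>>> {"name": "step_arm", "arguments": {"motion": [0.154,0,0.0,0,0.001,0,1,0.154,0,0.06,0,0.001,0,1,0.154,0,0.12,0,0.001,0,1,0.154,0,0.16,0,0.001,0,1,0.154,0,0.18,0,0.001,0,1], "newtons": 25}}

```text
t: 5.0
tcp_pos: [0.5542, 0.363, 0.1233]
ee_rot: [0.0, 0.982, 0.187, -0.001]
ft_force: [-0.5, 0.3, -0.8]
width: 0.085
finger_force: 0.0
```

```bash
python3 -c "
from h import *
go([.556,.3635,.113],21.5)
c=capture('wrist'); save(c,'w4'); c=capture('side'); f=cv2.resize(c['frame'][190:300,180:320],None,fx=4,fy=4); c['frame']=f; save(c,'s4')
"
```

```text
t 5.0 tcp [0.5542 0.363  0.1233] yaw 21.54 w 0.085 F [-0.5  0.3 -0.8] q [ 0.41  0.41  1.6  -0.    1.13  1.6 ]
move [0.0031 0.0002 0.0172] [0.     0.0004 0.0002] rows 0.2 0.0
```

View pics/w4.png

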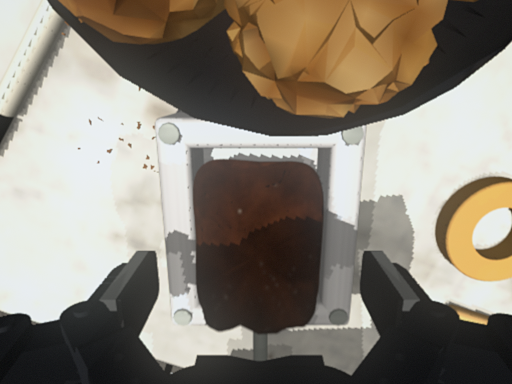

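The fingers straddle the brownie evenly, its centre at column 259. Lowering and closing.

>>> {"name": "step_arm", "arguments": {"motion": [0.003,0,0.017,0,0,0,1,0.003,0,0.017,0,0,0,0.5,0.003,0,0.017,0,0,0,0.5,0.003,0,0.017,0,0,0,0.5,0.003,0,0.017,0,0,0,0.5], "newtons": 25}}

```text
t: 5.72
tcp_pos: [0.5584, 0.3645, 0.1164]
ee_rot: [-0.0, 0.982, 0.187, 0.002]
ft_force: [-0.2, 0.7, 1.9]
width: 0.055
finger_force: 26.7
```

>>> {"name": "step_arm", "arguments": {"motion": [0,0,0,0,0,0,0.4,0,0,0,0,0,0,0.4]}}

```text
t: 5.98
tcp_pos: [0.5584, 0.3645, 0.1163]
ee_rot: [-0.0, 0.982, 0.187, 0.002]
ft_force: [-0.7, 0.5, 4.4]
width: 0.0554
finger_force: 27.0
```

Gripped at 55 mm with 27 N. Lifting straight up gently and checking.

>>> {"name": "step_arm", "arguments": {"motion": [0,0,-0.015,0,0,0,0.4,0,0,-0.04,0,0,0,0.4,0,0,-0.08,0,0,0,0.4,0,0,-0.13,0,0,0,0.4,0,0,-0.17,0,0,0,0.4]}}

```text
t: 6.6
tcp_pos: [0.558, 0.3643, 0.22]
ee_rot: [-0.0, 0.982, 0.187, 0.002]
ft_force: [0.1, 0.9, -1.0]
width: 0.0551
finger_force: 26.4
```

```bash
python3 - <<'E'
from h import *
go([.461,.134,.2],1.0)
c=capture('wrist'); save(c,'w5'); f=c['frame']; d=capture('side'); save(d,'s5')
s=state(); T=np.array(s['tcp_pos'])
print('tcp axis px at z-.0',proj(c,T),proj(c,T-[0,0,.02]))
E
```

```text
t 6.6 tcp [0.558  0.3643 0.22  ] yaw 21.52 w 0.0551 F [ 0.1  0.9 -1. ] q [ 0.41  0.31  1.55 -0.    1.28  1.6 ]
move [-0.2914  0.2977  0.0319] [-0.0003 -0.0015  0.114 ] rows 4.0 1.9
tcp axis px at z-.0 [259.90233807 282.61574849] [259.78392233 258.19527282]
```

View pics/w5.png

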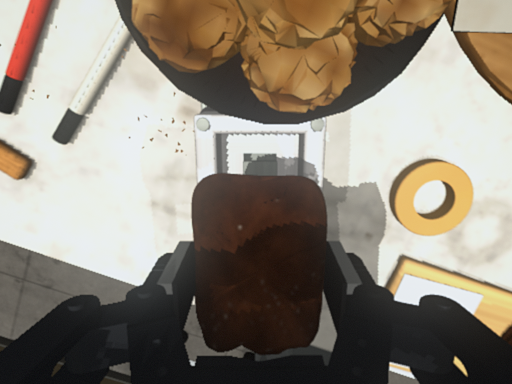

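View pics/s5.png

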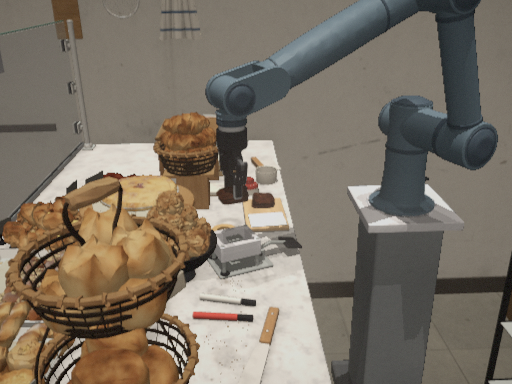

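The brownie is held level and clear of the mould, showing at rows 175–352 and columns 192–328. Next a look at the card along the way. I also work out the brownie's offset in the grip.

```bash
python3 - <<'E'
from h import *
c=capture('wrist'); s=state(); A=Rm(s['ee_rot']); T=s['tcp_pos']
for p in [(260,175),(260,352),(192,260),(328,260)]: print((A.T@(ray(c,p,T[2]+.0005)-T)).round(4))
print('cam in tool',A.T@(np.array(c['position'])-T))
go([.36,.134,.21],2)
E
```

```text
[ 0.0438 -0.0001 -0.0002]
[-0.0329 -0.0001 -0.0007]
[ 0.01   -0.0265 -0.0004]
[ 0.0099  0.0263 -0.0004]
cam in tool [ 0.07299584 -0.00040744 -0.12100636]
t 6.75 tcp [0.5585 0.3645 0.2199] yaw 21.53 w 0.0552 F [-0.7 -0.4 -1.6] q [ 0.41  0.31  1.54 -0.    1.28  1.6 ]
move [-0.4489  0.236   0.0134] [-0.0004 -0.0022  0.1085] rows 4.9 1.8
```

>>> {"name": "step_arm", "arguments": {"motion": [-0.12,0.06,0.0,0,-0.002,0.03,0.4,-0.22,0.11,0.005,0,-0.002,0.06,0.4,-0.32,0.16,0.01,0,-0.002,0.09,0.4,-0.4,0.21,0.013,0,-0.002,0.1085,0.4,-0.449,0.236,0.013,0,-0.002,0.1085,0.4]}}

```text
t: 7.38
tcp_pos: [0.3568, 0.1324, 0.2073]
ee_rot: [0.0, 1.0, 0.017, -0.003]
ft_force: [-0.1, 0.4, 0.4]
width: 0.0556
finger_force: 26.5
```

>>> {"name": "step_arm", "arguments": {"motion": [0,0,0,0,0,0,0.4,0,0,0,0,0,0,0.4]}}

```text
t: 7.62
tcp_pos: [0.3592, 0.1337, 0.2088]
ee_rot: [-0.0, 1.0, 0.017, -0.002]
ft_force: [0.4, 0.2, -0.1]
width: 0.0548
finger_force: 26.6
```

```bash
python3 - <<'E'
from h import *
go([.455,.134,.12],2)
c=capture('wrist'); save(c,'w6'); f=c['frame']; hsv=cv2.cvtColor(f,cv2.COLOR_RGB2HSV)
print([proj(c,[.461+a,.134+b,.018]).round() for a in(-.055,.055) for b in(-.045,.045)])
H,S,V=[hsv[...,i] for i in range(3)]
u,v=proj(c,[.475,.134,.018]).astype(int); print('card hsv',hsv[v,u], 'board',hsv[tuple(proj(c,[.475,.08,.016]).astype(int)[::-1])])
m=((S<50)&(V>140)).astype(np.uint8)*255
m=cv2.morphologyEx(m,cv2.MORPH_OPEN,np.ones((3,3)))
n,l,st,ce=cv2.connectedComponentsWithStats(m); k=l[v,u]; print(st[k])
cs=max(cv2.findContours((l==k).astype(np.uint8),0,2)[0],key=cv2.contourArea)
P=np.array([ray(c,p[0],.018)[:2] for p in cs])
# edges: fit lines in world
x,y=P[:,0],P[:,1]
print('ext',x.min(),x.max(),y.min(),y.max())
print('poly',[(ray(c,p[0],.018)[:2].round(4).tolist(),p[0].tolist()) for p in cv2.approxPolyDP(cs,5,True)])
E
```

```text
t 7.62 tcp [0.3592 0.1337 0.2088] yaw 1.97 w 0.0548 F [ 0.4  0.2 -0.1] q [ 0.06 -0.39  2.25  0.    1.29  1.59]
move [0.16   0.005  0.1474] [-0.0001  0.001  -0.0002] rows 2.1 0.0
[array([312., 120.]), array([210., 117.]), array([323., -21.]), array([208., -26.])]
card hsv [ 51   7 239] board [ 18 112 231]
[  204     0   114   123 12866]
ext 0.4018433641004345 0.5009110432153859 0.08513938330763489 0.18276073510403507
poly [([0.4979, 0.1827], [204, 0]), ([0.4027, 0.1743], [215, 121]), ([0.41, 0.0855], [316, 116]), ([0.5009, 0.0929], [316, 0])]
```

Card edges fit at 4.8°, near side 89 mm (90 given), centre (0.461, 0.1345), agreeing with the top view. The TCP target is (0.4557, 0.134), allowing for the 5.5 mm grip offset.

```bash
python3 -c "
from h import *
go([.4557,.134,.08],4.8)"
```

```text
t 7.67 tcp [0.3596 0.134  0.209 ] yaw 2.02 w 0.0556 F [ 0.5  0.2 -0.5] q [ 0.06 -0.39  2.25  0.    1.29  1.59]
move [0.1608 0.0056 0.2145] [-0.0001  0.0011 -0.0155] rows 2.6 0.3
```

>>> {"name": "step_arm", "arguments": {"motion": [0.08,0.003,0.0,0,0.001,-0.008,0.4,0.16,0.0056,0.05,0,0.001,-0.0155,0.4,0.1608,0.0056,0.12,0,0.001,-0.0155,0.4,0.1608,0.0056,0.18,0,0.001,-0.0155,0.4,0.1608,0.0056,0.2145,0,0.001,-0.0155,0.4]}}

```text
t: 8.3
tcp_pos: [0.4547, 0.1345, 0.077]
ee_rot: [-0.0, 0.999, 0.043, -0.002]
ft_force: [1.2, 0.0, -0.5]
width: 0.0553
finger_force: 26.6
```

>>> {"name": "step_arm", "arguments": {"motion": [0,0,0.005,0,0,0,0.4,0,0,0.01,0,0,0,0.4]}}

```text
t: 8.55
tcp_pos: [0.4562, 0.1341, 0.0744]
ee_rot: [-0.0, 0.999, 0.042, 0.0]
ft_force: [0.1, -0.2, -1.0]
width: 0.0555
finger_force: 26.6
```

```bash
python3 -c "
from h import *
go([.4557,.134,.056],4.8)"
```

```text
t 8.55 tcp [0.4562 0.1341 0.0744] yaw 4.84 w 0.0555 F [ 0.1 -0.2 -1. ] q [0.05 0.1  2.1  0.   0.94 1.53]
move [-0.0009  0.0002  0.0306] [-0.     -0.0003  0.0002] rows 0.3 0.0
```

Pose right to 1 mm. Lowering gently to touch.

>>> {"name": "step_arm", "arguments": {"motion": [-0.001,0,0.012,0,0,0,0.4,-0.001,0,0.02,0,0,0,0.4,-0.001,0,0.027,0,0,0,0.4,-0.001,0,0.03,0,0,0,0.4]}}

```text
t: 9.05
tcp_pos: [0.4546, 0.1335, 0.0559]
ee_rot: [-0.0, 0.999, 0.042, -0.0]
ft_force: [0.1, -0.7, -0.9]
width: 0.0554
finger_force: 26.6
```

>>> {"name": "step_arm", "arguments": {"motion": [0,0,0.002,0,0,0,0.4,0,0,0.002,0,0,0,0.4]}}

```text
t: 9.3
tcp_pos: [0.4547, 0.1335, 0.0548]
ee_rot: [-0.0, 0.999, 0.042, -0.0]
ft_force: [-0.2, -0.1, 0.1]
width: 0.0551
finger_force: 26.6
```

>>> {"name": "step_arm", "arguments": {"motion": [0.001,0,0.002,0,0,0,0.4,0.001,0,0.002,0,0,0,0.4]}}

```text
t: 9.55
tcp_pos: [0.4554, 0.1336, 0.0537]
ee_rot: [-0.0, 0.999, 0.042, 0.0]
ft_force: [-0.1, -0.1, -1.0]
width: 0.0553
finger_force: 26.6
```

>>> {"name": "step_arm", "arguments": {"motion": [0,0,0.0015,0,0,0,0.4,0,0,0.0015,0,0,0,0.4]}}

```text
t: 9.8
tcp_pos: [0.4554, 0.1336, 0.0535]
ee_rot: [0.0, 0.999, 0.042, -0.0]
ft_force: [-4.2, -0.6, 7.5]
width: 0.055
finger_force: 27.7
```

Touched down at the predicted height (7.5 N). Releasing and rising.

>>> {"name": "step_arm", "arguments": {"motion": [0,0,-0.0005,0,0,0,0.7,0,0,-0.0005,0,0,0,0.85,0,0,-0.0005,0,0,0,0.9,0,0,-0.0005,0,0,0,0.9,0,0,-0.0005,0,0,0,0.9]}}

```text
t: 10.42
tcp_pos: [0.4552, 0.1336, 0.053]
ee_rot: [-0.0, 0.999, 0.042, -0.0]
ft_force: [-0.6, -0.2, -0.7]
width: 0.0766
finger_force: 0.0
```

>>> {"name": "step_arm", "arguments": {"motion": [0,0,-0.03,0,0,0,0.9,0,0,-0.09,0,0,0,0.9,0,0,-0.17,0,0,0,0.9,-0.09,0,-0.25,0,0,0,0.9,-0.16,0,-0.28,0,0,0,0.9]}}

```text
t: 11.05
tcp_pos: [0.3594, 0.1255, 0.2234]
ee_rot: [-0.0, 0.999, 0.042, 0.001]
ft_force: [-0.5, 0.0, 1.4]
width: 0.0771
finger_force: 0.0
```

```bash
python3 - <<'E'
from h import *
go([.36,.134,.25],4.8)
c=capture('wrist'); save(c,'w7'); f=c['frame']; hsv=cv2.cvtColor(f,cv2.COLOR_RGB2HSV)
def meas(m,z,uv,name):
    n,l,st,ce=cv2.connectedComponentsWithStats(cv2.morphologyEx(m.astype(np.uint8),cv2.MORPH_CLOSE,np.ones((5,5)))); k=l[uv[1],uv[0]]; print(name,st[k])
    cs=max(cv2.findContours((l==k).astype(np.uint8),0,2)[0],key=cv2.contourArea)
    P=np.array([ray(c,p[0],z)[:2] for p in cs]).astype(np.float32)*1000; print(cv2.minAreaRect(P))
u=proj(c,[.461,.1345,.054]).astype(int); print(u)
meas((hsv[...,2]<130)&(hsv[...,1]>70),.052,u,'brownie')
E
```

```text
t 11.05 tcp [0.3594 0.1255 0.2234] yaw 4.79 w 0.0771 F [-0.5  0.   1.4] q [ 0.04 -0.42  2.24  0.    1.32  1.52]
move [ 0.0022 -0.014  -0.0444] [ 0.     -0.0009 -0.0001] rows 0.4 0.0
[258  50]
brownie [ 227   33   66   73 3741]
((446.6086120605469, 132.40599060058594), (53.98517608642578, 52.10911560058594), 4.733975887298584)
```

View pics/w7.png

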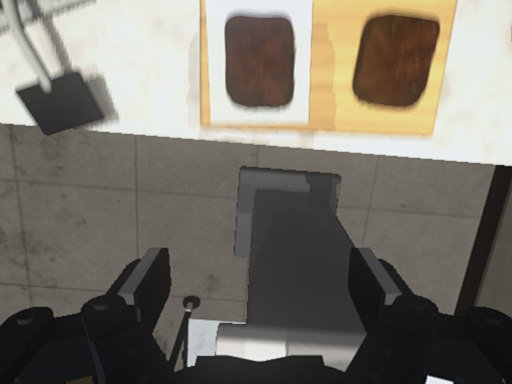

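The brownie stands upright, at rows 14–108 and columns 225–296, parallel to the card and centred laterally on it (card columns 208–311). The twin is untouched. Checking the lengthwise centring in numbers.

```bash
python3 - <<'E'
from h import *
c=capture('wrist')
for p,z in [((260,14),.05),((260,108),.05),((225,60),.05),((296,60),.05),((260,124),.018),((208,80),.018),((311,80),.018)]: print(p,ray(c,p,z).round(4))
E
```

```text
(260, 14) [0.4852 0.1361 0.05  ]
(260, 108) [0.4145 0.1301 0.05  ]
(225, 60) [0.4495 0.1613 0.05  ]
(296, 60) [0.4543 0.1045 0.05  ]
(260, 124) [0.3987 0.1286 0.018 ]
(208, 80) [0.4337 0.1788 0.018 ]
(311, 80) [0.4415 0.086  0.018 ]
```

```bash
python3 - <<'E'
from h import *
s=state(); print(s['t'],s['tcp_pos'])
c=capture('wrist'); f=c['frame'].astype(int)
p=f[:170,250:270].mean(1)
for r in list(range(4,24,2))+list(range(98,136,2)): print(r,p[r].round().astype(int),end=' ')
E
```

```text
11.15 [0.35843686 0.12582607 0.22465844]
4 [231 236 240] 6 [231 236 240] 8 [234 239 243] 10 [178 178 181] 12 [96 79 76] 14 [98 82 81] 16 [98 81 79] 18 [98 80 78] 20 [98 80 76] 22 [99 80 76] 98 [83 69 59] 100 [85 70 60] 102 [78 69 61] 104 [69 62 54] 106 [163 164 150] 108 [235 239 234] 110 [232 237 232] 112 [232 237 233] 114 [232 237 230] 116 [233 237 230] 118 [231 237 231] 120 [210 170 118] 122 [229 189 127] 124 [217 175 118] 126 [163 136 101] 128 [228 225 211] 130 [230 228 216] 132 [231 228 217] 134 [232 229 219]
```

The lengthwise offset may be about 4 mm. A symmetric view from higher, with the whole card in frame, settles it.

>>> {"name": "step_arm", "arguments": {"motion": [0.05,-0.004,-0.1,0,0,0,0.9,0.05,-0.004,-0.2,0,0,0,0.9,0.05,-0.004,-0.2,0,0,0,0.9,0.05,-0.004,-0.2,0,0,0,0.9,0.05,-0.004,-0.2,0,0,0,0.9]}}

```text
t: 11.82
tcp_pos: [0.3888, 0.1304, 0.3386]
ee_rot: [-0.0, 0.999, 0.042, -0.002]
ft_force: [-0.5, 0.7, 0.3]
width: 0.0772
finger_force: 0.0
```

```bash
python3 - <<'E'
from h import *
s=state(); print(s['t'],s['tcp_pos'])
c=capture('wrist'); save(c,'w8'); f=c['frame']; hsv=cv2.cvtColor(f,cv2.COLOR_RGB2HSV)
print('cam',c['position'])
def rect(m,z,uv):
    n,l,st,ce=cv2.connectedComponentsWithStats(m.astype(np.uint8)); k=l[uv[1],uv[0]]
    cs=max(cv2.findContours((l==k).astype(np.uint8),0,2)[0],key=cv2.contourArea)
    P=np.array([ray(c,p[0],z)[:2] for p in cs]).astype(np.float32)*1000; print(st[k],cv2.minAreaRect(P))
u=proj(c,[.455,.1345,.054]).astype(int)
for z in(.03,.04,.05): rect(hsv[...,2]<140,z,u)
w=proj(c,[.461,.095,.018]).astype(int); print(hsv[w[1],w[0]])
rect((hsv[...,1]<50)&(hsv[...,2]>150),.018,w)
E
```

```text
11.825 [0.38879849 0.13042268 0.3385956 ]
cam [0.46136624 0.136688   0.45658391]
[ 238   58   49   67 3067] ((456.415283203125, 132.7222442626953), (75.38525390625, 57.1208381652832), 3.7087881565093994)
[ 238   58   49   67 3067] ((456.53143310546875, 132.81521606445312), (73.61807250976562, 55.781803131103516), 3.7087650299072266)
[ 238   58   49   67 3067] ((456.6474304199219, 132.90818786621094), (71.85087585449219, 54.442771911621094), 3.708759307861328)
[ 83   4 237]
[ 223   39   77   96 3879] ((460.50921630859375, 134.32489013671875), (110.44541931152344, 90.24354553222656), 5.090027809143066)
```

The brownie is within about 4 mm and 1.4° of the card's middle, upright, with the arm well clear. Handing in.

```bash
python3 -c "
from h import *
print(hand_in())"
```

```text
the job is handed in; nothing more can be done
None
```

The job is handed in: the lever is fully down and the brownie stands upright on the card, about 4 mm and 1.4° off the middle, with the arm clear and nothing else knowingly touched.

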